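Find the thread hand of a hand grinder's cap and hold the cap lifted off

TASK

Two hand coffee grinders are waiting to be cleaned: unscrew the cap of the one that stands on the round board. Nobody remembers whether its thread is ordinary or reversed, so feel gently for the way it loosens, turn it about a quarter turn that way, lift the cap straight off without forcing it, and finish while still holding it level in the gripper, about 40 to 130 mm above where it sat and over its grinder. Leave the other grinder closed and do not shift the tumbler, the bean jar or the crank.

Things in the scene. Friction and masses are not known exactly. Their poses are not given: they have to be found in the camera images.
- round_board: round light-wood board, 150 mm in diameter, 15 mm thick, fixed to the counter; the grinder on it is the one to open. Origin: centre of its underside.
- square_board: square light-wood board, 140 x 140 x 15 mm, fixed; carries the other grinder. Origin: centre of its underside.
- grinder_a: hand coffee grinder: steel cylinder 55 mm in diameter, screwed down by its 84 mm foot disc to the middle (within 12 mm) of one of the boards. Origin: centre of the foot's underside, z up. Shoulder 150 mm above it, with a brass threaded neck on top, 19 mm high, hidden in the cap. The grinders look alike; one thread is ordinary (opens counter-clockwise from above), one reversed.
- grinder_b: same as grinder_a but of the other thread hand. Both threads are coarse quarter-turn ones: the wrong way the cap stops dead within 0.15 rad (torque 1 N m and more); the right way it turns almost freely (under 0.1 N m) and does not rise by itself; it stays caught for about the first 0.5 rad, lifts straight off anywhere between 0.9 and 1.8 rad, and stops again near 2 rad.
- cap_a: aluminium screw cap on grinder_a, 50 to 100 g, 55 mm in diameter, 23 mm high; across its top stands a grip bar 14 mm thick, 44 mm long, 22 mm tall (bar top 45 mm above the origin). Origin: centre of the lower rim, z up, x along the bar. Screwed home its origin is 151 mm above the grinder's, on its axis, x along the grinder's x. It clears the neck once raised 20 mm.
- cap_b: the like cap on grinder_b, same size, axes and seat. Driving either cap on by more than 0.4 rad past where it stops is forcing it.
- tumbler: drinking glass, 76 mm in diameter, 95 mm tall, standing loose on the counter; bystander. Origin: centre of its underside.
- bean_jar: brown glass bean jar with steel lid, 90 mm in diameter, 150 mm tall, standing loose; bystander. Origin: centre of its underside.
- crank: grinder crank lying on the counter, a steel bar 150 mm long with an upright wooden knob (40 mm high) at one end; loose bystander. Origin: middle of the bar's underside; x along the bar towards the knob.
Things that resemble listed ones, but are neither listed nor needed, are in the scene too. Leave any pink look-alike of the round_board alone. Leave any green look-alike of the cap_b alone.

How it is judged:
By the outcome, as a careful person would: the job done as asked, in the order asked, and still so for the second after the job is handed in, while the arm keeps its last pose, push and grip.
It also fails if it takes over 42 s, if anything falls off the work surface, if the arm or the gripper's body presses on something with over 40 N, if the wrist force passes 120 N, or if a joint passes its speed limit or range.

ROBOT

A 6-joint arm with a two-finger parallel gripper is mounted at the origin on the work surface. World frame = base frame: x ahead of the robot, y to its left, z up, the work surface at z = 0. Lengths are in m, angles in rad, forces in N, time in s.
With the tool pointing down it reaches from about 0.25 to 0.775 m from the base axis. Payload 4 kg.
Tool frame: the origin (TCP) lies midway between the tips of the shut fingers; the grasp point (between the pads) lies 19 mm behind it (arm.tcp_to_grasp is the distance from the TCP to the grasp point, in m); x points along the fingers, y is the direction in which the jaws open and shut, and the axes are right-handed (so a half turn about x gives the same grasp; the last joint's range is limited). The gripper opens to 85 mm and grips with 20 to 120 N. Pads are 22 mm wide; open, the fingers measure 114 mm over their backs; the gripper's body (76 mm by 85 mm) begins 54 mm behind the grasp point. The pads swing forward as they close: fully open they stand 13 mm farther back than shut.
Start: joints at [1.111, 0.087, 1.371, -0, 1.684, -0.103], TCP at [0.192, 0.515, 0.193] pointing down, gripper open.
Joint ranges: [-3.1, 3.1], [-0.76, 2.03], [0.27, 2.55], [-1.08, 4.22], [0.17, 2.65], [-2.57, 2.57]. Speed limits (rad/s): [2.79, 2.79, 3.14, 3.14, 3.14, 3.14].

INTERFACE

Orientations are given as a rotation vector (axis times angle).
In Python, from station import arm gives the robot as it stands. The module is installed in compiled form; this text tells all that it offers.
- The arm moves only by the shell command python3 -m inch 'ROWS' [FORCE]. ROWS is JSON, a list of rows, each a list of 5 numbers: the shift along the world's x, y, z in cm, then the turn about the world's z in degrees, then the closure, from 0 (fully open) to 1 (shut). A call has 1 to 12 rows; each row shifts and turns the commanded pose from where the row before left it; what a row does not reach is not made up. A row lasts 1/8 s, in which the tool goes at most 62.5 mm and 10.7 degrees, less where a joint would pass 70% of its speed; a pose out of reach is approached as far as the arm can. A call is refused whole if a number of a shift passes 6.25 or a number of a turn 10.7, either way. A call with a gripper value outside its range is refused whole. The fingers move at their own pace and stop on an object; FORCE is the grip in N (left out, the last holds). Time passes only in rows, so rows that do not move let the fingers close. It gives the time, the measured TCP pose, the force and the opening at its end, in the units of the state.
- arm.sense(): the state, without advancing time (a new reading comes with each control period).
- arm.capture(name): name is "scene" or "side" or "wrist"; returns a dict with "color" (384x512x3 uint8, blue, green, red), "depth" (384x512 float32, m along the optical axis (not along the pixel's ray), 0 where there is no reading), "K" (3x3 intrinsics, pixels), "k1" (the pictures are not rectified: a ray, as slopes to the right and down, at radius r is drawn at 1 + k1 r^2 times it, then the intrinsics apply), "world_from_camera" (4x4, takes a point from camera to world coordinates). Camera axes: x right, y down, z forward; pixel columns grow to the right and rows downward; lengths in m; the calibration is good to about 2 mm. A picture is of the moment at which its call begins.
- arm.finish_job(): hands the job in, once; it reports no verdict.
The state is a dict: "time": time; "qpos": joint angles; "dq": joint speeds; "joint_efforts": joint torques, N m; "tool_pos": TCP position; "orientation": TCP orientation; "contact_force": force on the tool from outside, world axes, zero at the start; "moment": the same for the moment, N m; "opening": opening from 0.0 (shut) to 1.0 (fully open).
Only numpy, scipy, OpenCV 4.12 (cv2) and the standard library are available. Lean on these libraries where they do the work, as an engineer would, in place of code of your own. Each camera call takes 0.05 s, during which the arm holds its last target. There are 200 camera calls.

## Working session

There is one attempt and no reset: what is moved stays moved. The work goes in short steps, Python scripts to look and compute and a shell command to move; the robot and the scene stay as the last step left them, time stands still between calls to the robot, and variables do not carry over. Pictures are saved under pics/ and viewed, about 8 in all and at most 12, crops included, and the job is handed in when it is done.

```bash
mkdir -p pics; cat > h.py <<'E'
import numpy as np, cv2, pickle
from station import arm
def snap(n,tag):
    c=arm.capture(n); pickle.dump(c,open(f'pics/{tag}.pkl','wb')); cv2.imwrite(f'pics/{tag}.png',c['color']); return c
def load(tag): return pickle.load(open(f'pics/{tag}.pkl','rb'))
def rays(c,uv):
    uv=np.asarray(uv,float).reshape(-1,1,2)
    p=cv2.undistortPoints(uv,c['K'],np.array([c['k1'],0,0,0.]))[:,0]
    d=np.c_[p,np.ones(len(p))]; T=c['world_from_camera']
    return T[:3,3],d@T[:3,:3].T
def onz(c,uv,z):
    o,d=rays(c,uv); return o+d*((z-o[2])/d[:,2])[:,None]
def pts(c):
    H,W=c['depth'].shape; v,u=np.mgrid[:H,:W]
    o,d=rays(c,np.c_[u.ravel(),v.ravel()])
    return (o+d*c['depth'].reshape(-1,1)).reshape(H,W,3)
E
python3 - <<'E'
from h import *
a=snap('scene','sc'); b=snap('side','si')
cv2.imwrite('pics/both.png',cv2.resize(np.hstack([a['color'],b['color']]),(800,300)))
for c in(a,b): print(c['world_from_camera'].round(3).tolist(),c['K'][0,0],c['k1'])
print(arm.sense())
E
```

```text
[[0.02, 0.544, -0.839, 1.384], [1.0, -0.002, 0.022, 0.051], [0.011, -0.839, -0.544, 0.705], [0.0, 0.0, 0.0, 1.0]] 452.26003218455713 0.02791478856882419
[[0.992, -0.05, 0.117, 0.407], [-0.127, -0.492, 0.861, -0.579], [0.014, -0.869, -0.495, 0.509], [0.0, 0.0, 0.0, 1.0]] 347.57269231671023 -0.09694613862758845
{'time': 0.1, 'qpos': array([ 1.11089103e+00,  8.78834939e-02,  1.37214559e+00,  6.31232130e-05,
        1.68354176e+00, -1.03098428e-01]), 'dq': array([-0.00149841, -0.00142369, -0.00505362, -0.0002643 ,  0.00104488,
       -0.00151169]), 'joint_efforts': array([ 2.45420466e-03, -3.53015113e+01, -3.14218032e+01,  3.39444014e-06,
        7.94040301e-03, -1.55035383e-05]), 'tool_pos': array([0.19185852, 0.5149021 , 0.19233336]), 'orientation': array([ 0.27849899,  1.55321585, -0.28146979]), 'contact_force': array([ 0.95625558, -0.56163537, -0.13787362]), 'moment': array([ 0.00567105, -0.00348217,  0.0295233 ]), 'opening': 1.0011782328290453}
```

View pics/sc.png

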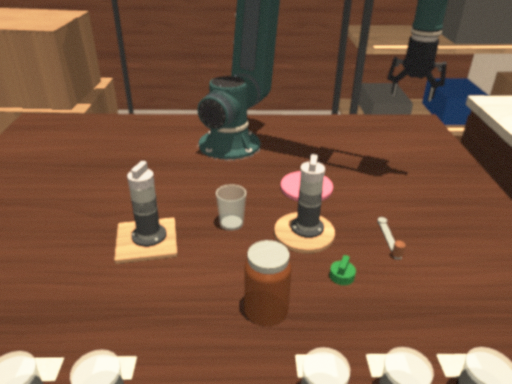

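View pics/si.png

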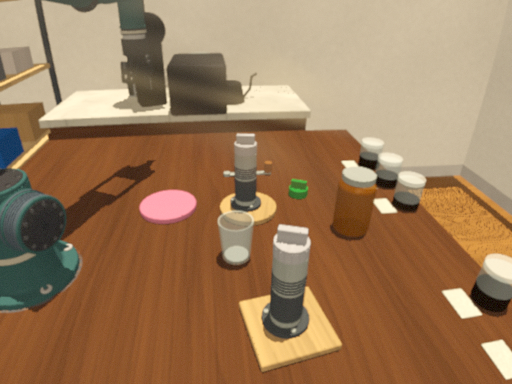

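Scene view: a grinder stands on the square board at (148,235) and another on the round light-wood board at (305,232). The pink disc at (307,185) and the green cap at (343,271) are look-alikes to leave alone. The target is the grinder at (311,195), because its board is round and light wood. In the side view it is at (246,175). Next I'll measure it and check an enlarged crop.

```bash
python3 - <<'E'
from h import *
for t,box in(('sc',(260,140,370,260)),('si',(205,120,290,230))):
    c=load(t); P=pts(c); x0,y0,x1,y1=box
    Q=P[y0:y1,x0:x1].reshape(-1,3); Q=Q[c['depth'][y0:y1,x0:x1].ravel()>0]
    m=(Q[:,2]>.03)&(Q[:,2]<.25)
    Q=Q[m]; print(t,'body med',np.median(Q,0).round(3),'zmax',Q[:,2].max().round(3))
    for lo,hi in((.05,.16),(.168,.186),(.193,.215)):
        s=Q[(Q[:,2]>lo)&(Q[:,2]<hi)]; 
        if len(s)>5:
            w,V=np.linalg.eigh(np.cov(s[:,:2].T)); print(lo,len(s),s.mean(0).round(4),s.min(0).round(3),s.max(0).round(3),'dir',np.degrees(np.arctan2(V[1,1],V[0,1])).round(1),np.sqrt(w).round(4))
    # board rim by colour
    hsv=cv2.cvtColor(c['color'],cv2.COLOR_BGR2HSV)
    b=cv2.inRange(hsv,(12,60,140),(30,200,255)); k=np.zeros_like(b); k[y0:y1,x0-20:x1+20]=b[y0:y1,x0-20:x1+20]
    v,u=np.nonzero(k); B=onz(c,np.c_[u,v],.015)
    print('board',len(u),B.min(0).round(3),B.max(0).round(3))
a=load('sc')['color'][130:260,255:375];b=load('si')['color'][115:235,190:300]
cv2.imwrite('pics/crop.png',np.hstack([cv2.resize(a,(400,433),interpolation=2),cv2.resize(b,(397,433),interpolation=2)]))
E
```

```text
sc body med [0.511 0.196 0.148] zmax 0.211
0.05 1388 [0.5854 0.1692 0.1208] [0.481 0.08  0.05 ] [0.758 0.235 0.16 ] dir 156.0 [0.0154 0.1171]
0.168 180 [0.5064 0.2034 0.1778] [0.462 0.179 0.168] [0.517 0.234 0.186] dir 79.4 [0.0088 0.0154]
0.193 96 [0.4955 0.2055 0.2057] [0.464 0.197 0.193] [0.513 0.215 0.211] dir 169.6 [0.004  0.0142]
board 1581 [0.14  0.039 0.015] [0.604 0.416 0.015]
si body med [0.474 0.182 0.096] zmax 0.213
0.05 1449 [0.4672 0.1245 0.0958] [ 0.408 -0.016  0.05 ] [0.512 0.21  0.16 ] dir 76.1 [0.0179 0.0762]
0.168 159 [0.4813 0.1862 0.1772] [0.457 0.178 0.168] [0.51  0.206 0.186] dir 173.7 [0.0066 0.0158]
0.193 222 [0.488  0.11   0.2058] [ 0.462 -0.181  0.193] [0.511 0.213 0.213] dir 92.9 [0.0115 0.1625]
board 7794 [0.287 0.077 0.015] [0.839 0.931 0.015]
```

View pics/crop.png

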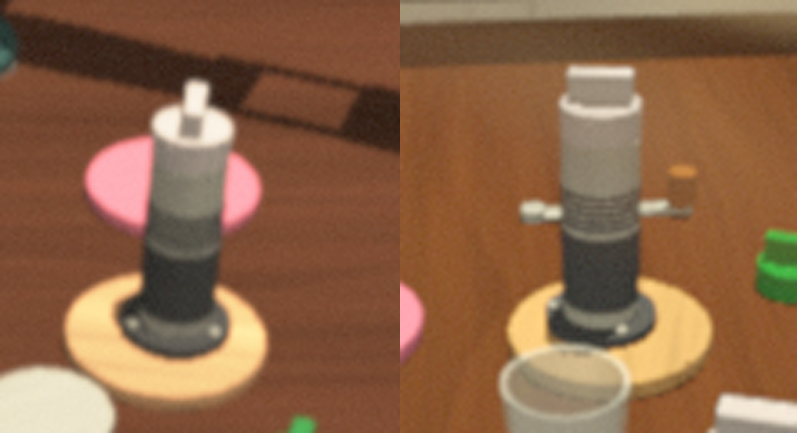

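The crop confirms it: a round light-wood board under the target grinder, with the pink disc separate behind it. Cap centre is about (0.488, 0.206), and the bar lies along about -10°. Now the yaw planning.

```bash
python3 - <<'E'
from h import *
from scipy.spatial.transform import Rotation as R
s=arm.sense(); M=R.from_rotvec(s['orientation']).as_matrix(); print(M.round(3))
print('jaw yaw',np.degrees(np.arctan2(M[1,1],M[0,1])),'q1',np.degrees(s['qpos'][0]),'q6',np.degrees(s['qpos'][5]))
print('q1 at target',np.degrees(np.arctan2(.206,.488)))
E
python3 -m inch '[[0,0,6,0,0],[2,-2,4,0,0]]' 30
```

```text
[[-0.001  0.349  0.937]
 [-0.002  0.937 -0.349]
 [-1.    -0.002 -0.   ]]
jaw yaw 69.55689051246407 q1 63.649367411775955 q6 -5.907104808110124
q1 at target 22.88612282580858
time: 0.35
tool_pos: [0.2112, 0.4955, 0.294]
orientation: [0.277, 1.554, -0.278]
contact_force: [0.7, 0.1, 0.8]
opening: 0.999
```

```bash
python3 -m inch '[[4,-4.1,0,1.5,0],[4,-4.1,0,1.5,0],[4,-4.1,0,1.5,0],[4,-4.1,0,1.5,0],[4,-4.1,0,1.5,0],[4,-4.1,0,1.5,0],[3.7,-4.3,0,1.4,0],[0,0,0,0,0],[0,0,0,0,0]]' && python3 - <<'E'
from h import *
c=snap('wrist','w1'); print(c['world_from_camera'].round(3).tolist()); s=arm.sense(); print(s['tool_pos'],s['moment'])
P=pts(c); m=(P[...,2]>.193)&(P[...,2]<.222)&(c['depth']>0)&(np.hypot(P[...,0]-.488,P[...,1]-.206)<.04)
v,u=np.nonzero(m); Q=P[m]; print(len(Q),Q.mean(0),np.percentile(Q[:,2],[5,50,95]))
r=cv2.minAreaRect((Q[:,:2]*1000).astype(np.float32)); print(r)
E
```

```text
time: 1.48
tool_pos: [0.4888, 0.2065, 0.2929]
orientation: [0.138, 1.568, -0.138]
contact_force: [0.3, 0.3, -0.2]
opening: 1.005
[[0.175, 0.941, 0.29, 0.415], [0.985, -0.167, -0.051, 0.22], [0.0, 0.295, -0.956, 0.473], [0.0, 0.0, 0.0, 1.0]]
[0.48850337 0.20704018 0.29324249] [-0.06238817  0.02773882  0.01100479]
726 [0.48253773 0.20884193 0.20965753] [0.20697735 0.21017981 0.21134288]
((484.2405700683594, 208.6576690673828), (14.02304744720459, 43.29824447631836), 79.09212493896484)
```

View pics/w1.png

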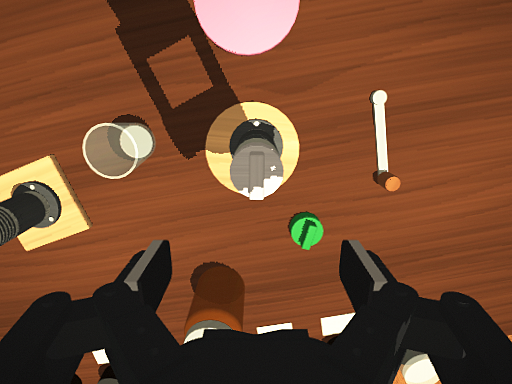

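The wrist view shows the cap at about (257,170) under the gripper, with the bar running away from it. Its bar rectangle measures 14.0 x 43.3 mm, centred at (0.4842, 0.2087), with the jaw direction at 79.1°. I'll correct for that, then descend and grip gently.

```bash
python3 -m inch '[[-0.4,0.2,-3,-0.8,0],[0,0,-3,0,0],[0,0,-2.5,0,0],[0,0,-1.5,0,0],[0,0,0,0,0.6],[0,0,0,0,0.6],[0,0,0,0,1],[0,0,0,0,1],[0,0,0,0,1]]' 30; python3 - <<'E'
from h import *
s=arm.sense(); print(s['moment'],s['contact_force'],s['tool_pos'])
E
```

```text
time: 2.65
tool_pos: [0.4853, 0.2083, 0.1938]
orientation: [0.149, 1.565, -0.148]
contact_force: [-0.5, -0.1, -0.8]
opening: 0.006
[-0.00559755  0.00950806  0.02781185] [-0.48784609 -0.0936232  -0.82229887] [0.48532777 0.20833761 0.19382385]
```

The opening reads 0.006, so the jaws seem to have missed the bar. I'll look.

```bash
python3 - <<'E'
from h import *
a=snap('scene','sc2'); b=snap('side','si2')
cv2.imwrite('pics/c2.png',np.hstack([cv2.resize(a['color'][120:250,250:370],(400,433),interpolation=2),cv2.resize(b['color'][95:215,190:300],(397,433),interpolation=2)]))
s=arm.sense(); print(s['opening'])
E
```

```text
0.0009706387426678761
```

View pics/c2.png

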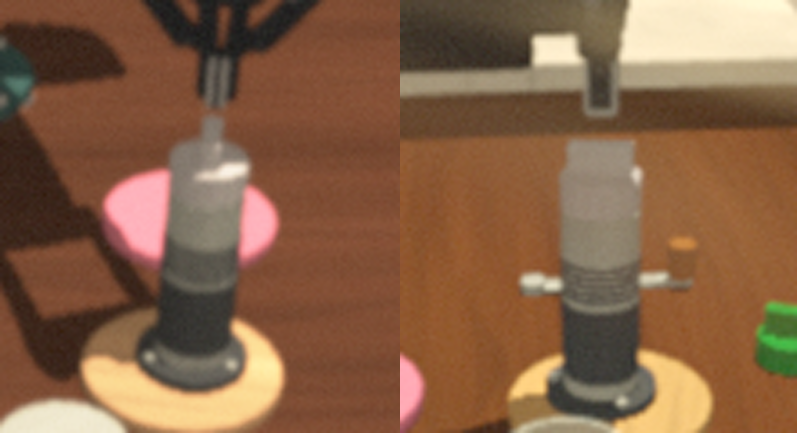

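Both views show the closed fingertips above the bar, even though the TCP reads z=0.194. I'll triangulate the tip.

```bash
python3 - <<'E'
from h import *
# crop px -> image px
A=load('sc2');B=load('si2')
def im(t,x,y): return (250+x*120/400,120+y*130/433) if t=='a' else (190+(x-400)*110/397,95+y*120/433)
def tri(pa,pb):
    o1,d1=rays(A,[im('a',*pa)]);o2,d2=rays(B,[im('b',*pb)]);d1=d1[0];d2=d2[0]
    t=np.linalg.lstsq(np.c_[d1,-d2],o2-o1,rcond=None)[0]; p,q=o1+t[0]*d1,o2+t[1]*d2
    return ((p+q)/2).round(4),np.linalg.norm(p-q).round(4)
print('tip',tri((216,103),(600,114))); print('bar top mid',tri((213,120),(601,142)))
for n,c,k,x,y in(('sc',A,'a',216,90),('si',B,'b',600,100),('scbar',A,'a',213,128),('sibar',B,'b',600,155)):
    u,v=im(k,x,y); P=pts(c)[int(v)-2:int(v)+3,int(u)-1:int(u)+2].reshape(-1,3); print(n,np.median(P,0).round(4))
for t in('sc','sc2','si','si2'): print(t,load(t)['world_from_camera'][:3,3].round(4))
s=arm.sense(); print(s['tool_pos'],s['qpos'])
E
```

```text
tip (array([0.4852, 0.2093, 0.2299]), np.float64(0.0005))
bar top mid (array([0.4845, 0.2077, 0.2136]), np.float64(0.0051))
sc [0.4983 0.2047 0.2452]
si [0.4827 0.1956 0.2459]
scbar [0.4809 0.2071 0.2092]
sibar [0.4833 0.2008 0.207 ]
sc [1.3835 0.0511 0.7045]
sc2 [1.3835 0.0511 0.7045]
si [ 0.4073 -0.579   0.509 ]
si2 [ 0.4073 -0.579   0.509 ]
[0.48519749 0.20833791 0.1935602 ] [ 2.98105473e-01  3.79705482e-02  1.42241618e+00  1.16086394e-04
  1.68095374e+00 -1.08328821e+00]
```

Triangulated, the real tip is at (0.485, 0.209, 0.230). The xy agrees with the reported pose, but z is about 36 mm higher than the reported TCP. The cap's camera height (0.211) matches its nominal height, so I trust the cameras over the reported z. I'll open, go down about 33 mm and close again.

```bash
python3 -m inch '[[0,0,0,0,0],[0,0,0,0,0],[0,0,0,0,0],[0,0,0,0,0],[0,0,-1.5,0,0],[0,0,-1,0,0],[0,0,-0.8,0,0],[0,0,0,0,0]]' 30; python3 -m inch '[[0,0,0,0,0.6],[0,0,0,0,0.6],[0,0,0,0,0.9],[0,0,0,0,1],[0,0,0,0,1],[0,0,0,0,1]]' 30; python3 - <<'E'
from h import *
print(arm.tcp_to_grasp); s=arm.sense(); print(s['moment'],s['contact_force'],s['tool_pos'])
a=snap('scene','sc3'); b=snap('side','si3')
cv2.imwrite('pics/c3.png',np.hstack([cv2.resize(a['color'][120:250,250:370],(400,433),interpolation=2),cv2.resize(b['color'][95:215,190:300],(397,433),interpolation=2)]))
E
```

```text
time: 3.75
tool_pos: [0.4844, 0.2082, 0.159]
orientation: [0.148, 1.568, -0.149]
contact_force: [0.5, -0.1, -0.5]
opening: 0.998
time: 4.5
tool_pos: [0.4853, 0.2084, 0.1608]
orientation: [0.149, 1.565, -0.148]
contact_force: [-0.5, -0.4, 1.2]
opening: 0.15
0.0187
[-0.00428461 -0.01816489  0.02945898] [-0.48610007 -0.36708766  1.20744249] [0.48531468 0.2083876  0.16079614]
```

View pics/c3.png

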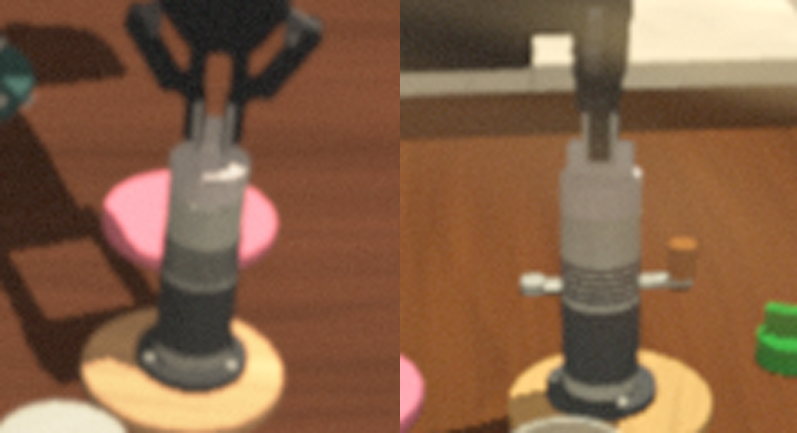

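The bar is gripped: opening 0.15, with the pads either side of it in both views. Now I'll feel gently for the free direction.

```bash
cat > st.py <<'E'
from h import *
from scipy.spatial.transform import Rotation as R
s=arm.sense(); M=R.from_rotvec(s['orientation']).as_matrix()
print('yaw',np.degrees(np.arctan2(M[1,1],M[0,1])).round(2),'M',s['moment'].round(3),'F',s['contact_force'].round(2),'q6',s['qpos'][5].round(3),'q6eff',s['joint_efforts'][5].round(3),'pos',s['tool_pos'].round(4),'open',s['opening'].round(3))
E
python3 st.py; for k in 1; do :; done; python3 -m inch '[[0,0,0,2,1],[0,0,0,2,1],[0,0,0,0,1]]' 40 >/dev/null; python3 st.py; python3 -m inch '[[0,0,0,2,1],[0,0,0,2,1],[0,0,0,0,1]]' >/dev/null; python3 st.py
```

```text
Traceback (most recent call last):
  File "st.py", line 4, in <module>
    print('yaw',np.degrees(np.arctan2(M[1,1],M[0,1])).round(2),'M',s['moment'].round(3),'F',s['contact_force'].round(2),'q6',s['qpos'][5].round(3),'q6eff',s['joint_efforts'][5].round(3),'pos',s['tool_pos'].round(4),'open',s['opening'].round(3))
                                                                                                                                                                                                                              ^^^^^^^^^^^^^^^^^^
AttributeError: 'float' object has no attribute 'round'
Traceback (most recent call last):
  File "st.py", line 4, in <module>
    print('yaw',np.degrees(np.arctan2(M[1,1],M[0,1])).round(2),'M',s['moment'].round(3),'F',s['contact_force'].round(2),'q6',s['qpos'][5].round(3),'q6eff',s['joint_efforts'][5].round(3),'pos',s['tool_pos'].round(4),'open',s['opening'].round(3))
                                                                                                                                                                                                                              ^^^^^^^^^^^^^^^^^^
AttributeError: 'float' object has no attribute 'round'
Traceback (most recent call last):
  File "st.py", line 4, in <module>
    print('yaw',np.degrees(np.arctan2(M[1,1],M[0,1])).round(2),'M',s['moment'].round(3),'F',s['contact_force'].round(2),'q6',s['qpos'][5].round(3),'q6eff',s['joint_efforts'][5].round(3),'pos',s['tool_pos'].round(4),'open',s['opening'].round(3))
                                                                                                                                                                                                                              ^^^^^^^^^^^^^^^^^^
AttributeError: 'float' object has no attribute 'round'
```

```bash
sed -i "s/s\['opening'\].round(3)/round(s['opening'],3)/" st.py; python3 st.py
```

```text
yaw 87.1 M [-0.223 -0.062 -1.3  ] F [ 0.47 -1.25  5.06] q6 -1.222 q6eff -1.368 pos [0.4854 0.2082 0.1608] open 0.152
```

Turning counter-clockwise by 8° met a stop (-1.3 N m), so this looks like the reversed thread. I'll back off and try clockwise.

```bash
python3 -m inch '[[0,0,0,-4,1],[0,0,0,-4,1],[0,0,0,0,1]]' >/dev/null; python3 st.py; python3 -m inch '[[0,0,0,-4,1],[0,0,0,-4,1],[0,0,0,0,1]]'>/dev/null; python3 st.py;  python3 -m inch '[[0,0,0,-4,1],[0,0,0,0,1]]'>/dev/null; python3 st.py
```

```text
yaw 79.33 M [-0.186 -0.023  0.011] F [-0.32 -1.43  5.4 ] q6 -1.086 q6eff 0.096 pos [0.4851 0.2085 0.1608] open 0.151
yaw 71.34 M [-0.011  0.098 -0.013] F [-0.67 -0.34  5.19] q6 -0.946 q6eff 0.086 pos [0.4849 0.2091 0.1608] open 0.15
yaw 67.35 M [ 0.078  0.047 -0.013] F [-0.86 -0.88  4.13] q6 -0.876 q6eff 0.086 pos [0.4849 0.2092 0.1608] open 0.151
```

Clockwise it turns freely, at about 0.01 N m. I'll go to about 76° in total from home.

```bash
python3 -m inch '[[0,0,0,-8,1],[0,0,0,-8,1],[0,0,0,-8,1],[0,0,0,-8,1]]'>/dev/null; python3 st.py; python3 -m inch '[[0,0,0,-8,1],[0,0,0,-8,1],[0,0,0,-8,1],[0,0,0,-8,1],[0,0,0,0,1]]' >/dev/null; python3 st.py; python3 -m inch '[[0,0,0.3,0,1],[0,0,0.3,0,1],[0,0,0,0,1]]'; python3 st.py
```

```text
yaw 35.12 M [ 0.145 -0.084  0.016] F [-0.23  1.4   5.39] q6 -0.314 q6eff -0.898 pos [0.485  0.2096 0.1608] open 0.153
yaw 3.41 M [ 0.145 -0.045  0.008] F [0.16 1.48 4.34] q6 0.24 q6eff 0.228 pos [0.4851 0.2092 0.1607] open 0.149
time: 7.85
tool_pos: [0.4849, 0.2083, 0.166]
orientation: [1.167, 1.236, -1.169]
contact_force: [0.7, 0.4, -0.4]
opening: 0.149
yaw 3.21 M [-0.042  0.032 -0.014] F [ 0.74  0.44 -0.4 ] q6 0.242 q6eff -0.009 pos [0.4849 0.2083 0.166 ] open 0.149
```

It lifts freely with no pull, so I'll raise it straight up to about 80 mm and check.

```bash
python3 -m inch '[[0,0,0.8,0,1],[0,0,0.8,0,1],[0,0,0.8,0,1],[0,0,1,0,1],[0,0,1,0,1],[0,0,1,0,1],[0,0,1,0,1],[0,0,1,0,1],[0,0,0,0,1],[0,0,0,0,1],[0,0,0,0,1]]' >/dev/null; python3 st.py; python3 - <<'E'
from h import *
a=snap('scene','sc4'); b=snap('side','si4')
cv2.imwrite('pics/c4.png',np.hstack([cv2.resize(a['color'][90:250,240:388],(400,433),interpolation=2),cv2.resize(b['color'][70:220,178:315],(397,433),interpolation=2)]))
E
```

```text
yaw 3.16 M [ 0.037 -0.002 -0.032] F [ 0.08  0.36 -0.81] q6 0.243 q6eff -0.0 pos [0.4848 0.2083 0.2398] open 0.15
```

View pics/c4.png

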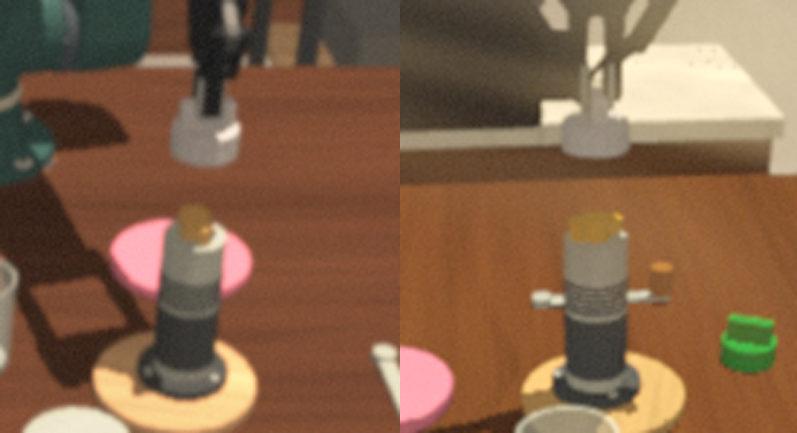

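The cap is held level above the bare brass neck: cap at (205,140) and neck at (195,220) in the scene half of the crop. It has risen 79 mm and sits over its grinder. Handing in.

```bash
python3 -c "
from station import arm
print(arm.finish_job(), arm.sense()['time'])"
```

```text
the job is handed in; nothing more can be done
the job is handed in; nothing more can be done
```

The cap is off the grinder on the round board, and the arm is still holding it level about 79 mm above where it sat, over its grinder. I handed the job in about 9.5 s into the 42 s limit.

- **Thread:** it is reversed. A gentle counter-clockwise try hit a stop at 8° with 1.3 N m. Clockwise it turned freely at about 0.01 N m, so I turned it about 76° that way and lifted it straight off with no noticeable pull.
- **Last checks:** both cameras show the cap level above the bare brass neck. The gripper opening is steady at 0.15 and the wrist force is under 1 N.
- **Other objects:** I did not touch the other grinder, the tumbler, the bean jar or the crank. I did not re-measure their positions at the end.
- **Disagreement:** the reported tool height was about 36 mm lower than the fingertips triangulated from the two cameras. My first grip therefore closed on air above the bar. I went by the camera height after that, and the second grip held.

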